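# Tighten the castle nut on the ring-polishing mandrel and lock it with its pin

## Robot

A 6-joint arm with a two-finger parallel gripper is mounted at the origin on the work surface. World frame = base frame: x ahead of the robot, y to its left, z up, the work surface at z = 0. Lengths are in m, angles in rad, forces in N, time in s.
With the tool pointing down it reaches from about 0.25 to 0.775 m from the base axis. Payload 8.9 kg.
Tool frame: the origin (TCP) lies at the very end of the fingers, on their centre line; the grasp point (between the pads) lies 19 mm behind it (manip.pinch_z is the distance from the TCP to the grasp point, in m); z points along the fingers, y is the line along which they close (so a half turn about z gives the same grasp; the last joint's range is limited). The gripper opens to 85 mm and grips with 20 to 120 N. Pads are 22 mm wide; open, the fingers measure 114 mm over their backs; the gripper's body (76 mm by 85 mm) begins 54 mm behind the grasp point. The pads swing forward as they close: fully open they stand 13 mm farther back than shut.
Start: joints at [1.156, 0.291, -0.153, 1.127, 0, 1.431], TCP at [0.143, 0.505, 0.231] pointing down, gripper open.
Joint ranges: [-2.52, 2.52], [-0.91, 1.74], [-1.3, 1.37], [-1.96, 2.02], [-1.52, 1.47], [-3.14, 3.14]. Speed limits (rad/s): [2.22, 2.22, 2.79, 3.14, 3.14, 3.14].

## Interface

Orientations are given as a unit quaternion [w, x, y, z].
In Python, from bench import manip gives the robot as it stands.
- The arm moves only by the shell command python3 -m jog 'ROWS' [FORCE]. ROWS is JSON, one flat list of numbers, 7 for each row, row after row: the finger opening in mm, from 0 to 85.4, then the shift along the tool's x, y, z as a fraction of full scale, then the turn, a rotation vector about the tool's x, y, z as a fraction of full scale. A call has 1 to 5 rows; each row is the pose to reach, as a shift and turn from the pose commanded when the call began, along the tool's axes at that moment, turning the shorter way round; what a row does not reach only later rows make up. Full scale, the value 1, is 150 mm for a shift and 360 degrees for a turn. A row lasts 1/8 s, in which the tool goes at most 62.5 mm and 10.7 degrees, less where a joint would pass 70% of its speed; a pose out of reach is approached as far as the arm can. A call with a number of a shift or a turn outside -1 to 1 is refused whole. A call with a gripper value outside its range is refused whole. The fingers move at their own pace and stop on an object; FORCE is the grip in N (left out, the last holds). Time passes only in rows, so rows that repeat a pose let the fingers close. It gives the time, the measured TCP pose, the force, the opening and the grip force at its end, in the units of the state.
- manip.sense(): the state, without advancing time (a new reading comes with each control period).
- manip.grab_frame(name): name is "side" or "top" or "wrist"; returns the picture (400x640x3 uint8, red, green, blue); there is no depth.
- manip.camera_model(name): a dict with "mtx" (3x3 intrinsics, pixels), "R" (3x3) and "t" (3): a world point X has camera coordinates R X + t; the wrist camera has in their place "hand_eye" (4x4, takes a point from camera to tool coordinates, whose origin is the TCP and whose axes are the flange's). Camera axes: x right, y down, z forward; pixel columns grow to the right and rows downward; lengths in m; the calibration is good to about 2 mm. A picture is of the moment at which its call begins: read the wrist's pose just before it. camera_model takes no time and is no camera call.
- manip.job_done(): hands the job in; it is judged then, once.
The state is a dict: "clock": time; "q": joint angles; "qvel": joint speeds; "tau": joint torques, N m; "tool_pos": TCP position; "eef_rot": TCP orientation; "ft_force": force on the tool from outside, world axes, zero at the start; "moment": the same for the moment, N m; "finger_gap": finger opening in m; "grasp_force": force on a finger pad.
Only numpy, scipy, OpenCV 4.12 (cv2) and the standard library are available. Lean on these libraries where they do the work, as an engineer would, in place of code of your own. Each camera call takes 0.05 s, during which the arm holds its last target. There are 200 camera calls.

## Task

Turn the castle nut clockwise by its red-handled lever until the lever is over the yellow tightness mark, then on a little further to the first place where a slot of the nut lines up with the cross hole in the stud. Then push the orange-headed locking pin through the slot and the stud until its head is fully home against the guide, and let go, leaving the things lying around undisturbed.

Things in the scene. Friction and masses are not known exactly. Their poses are not given: they have to be found in the camera images.
- stand: Fixed grey ring-polishing mandrel: round base plate 220 mm across, 12 mm thick, three brass rings (90 mm across) clamped on it, an upright steel stud (22 mm thick, top at 83 mm) through the nut. Origin: stud axis at table height; z up. The pin lies on its -y side, pointing at the stud along +y. Placed anew and turned up to 0.4 rad either way in each episode.
- cross_hole (a point): Centre of the cross hole through the stud, 65 mm above the table. The hole runs along the stand's y axis, is 10.4 mm wide and goes from 60 to 71 mm height.
- guide_face (a point): Centre of the outer face of the blue pin guide, 62 mm from the stud axis on the stand's -y side, at 65 mm height. The guide (34 to 62 mm from the axis, roof top at 74 mm) holds the pin's shank. Outward of it, to 138 mm, a blue slide block 34 mm wide, top at 55 mm, with two rails 5 mm higher and 23 mm apart, carries the pin's head.
- nut (a joint): Turn of the castle nut about the stud, rad, growing clockwise from above; the lever points at angle (pi - value) in the stand's x-y plane (value 0: along -x, pi/2: along +y). A slot lines up with the cross hole, and the pin can pass, at 0, 1.047, 2.094 and 3.142, within about 0.1. Limits -0.6, 3.5; starts at -0.44 to 0.26. Needs about 0.4 Nm (5 N at the handle), does not coast, stays where left.
- crown (a point): Top centre of the dark steel castle nut, on the stud axis at 73 mm height. The nut is 54 mm across flats (40 to 58 mm high); its round crown (53 mm across, 58 to 73 mm high) has six upright slots 12 mm wide, 60 degrees apart. The lever lies midway between two slots.
- lever (a point): Top centre of the red upright handle at the end of the nut's lever: 16 mm thick, 46 to 104 mm high, this point at 104 mm, 90 mm from the stud axis. The 12 mm lever rod lies at 43 to 55 mm height. The handle can be pushed from the side with a fingertip; turning clockwise it starts on the stand's -x side and goes by way of +y, away from the pin.
- mark: Yellow tightness mark: block 28 mm long (radially), 8 mm wide, on the base plate, top at 30 mm, 90 mm from the stud axis; the lever passes above it. Origin: on the stud axis at table height; the x axis points from the stud to the block. The nut is tight when the lever, coming clockwise, points along this x axis. Set anew each time, at 45 to 120 degrees in the stand's x-y plane.
- pin: Loose locking pin: orange head 20 mm wide (x), 14 thick (y), 32 high; steel shank 6 mm thick along +y, axis 10 mm above the head's underside, rounded tip 87 mm from the origin. Origin: centre of the head's underside, at 55 mm height. Starts drawn out, origin 118 to 127 mm from the stud axis, shank in the guide. A light push on the outer face slides it in; fully home (head on guide) the origin is at 69 mm.
- ring_a: Loose brass ring 84 mm across, 9 mm thick, flat on the table beside the stand; leave alone. Origin: centre of the underside.
- ring_b: Another such brass ring on the table; leave alone.
- ring_c: Another such brass ring, in the black tray; leave alone.
- washer: Steel washer 28 mm across, 6 mm thick, lying on the stand's base plate; leave alone.
- jar: Jar of polish 60 mm across, 65 mm high, blue cap; leave alone.
- spanner: Open-ended spanner 170 mm long, on the table; leave alone.
- brush: Brush 180 mm long, on the table; leave alone.

How it is judged:
By the outcome, as a careful person would: the job done as asked, in the order asked, and still so for the second after the job is handed in, with the robot touching nothing.
It also fails if it takes over 58 s, if anything falls off the work surface, if the arm or the gripper's body presses on something with over 40 N, if the wrist force passes 120 N, or if a joint passes its speed limit or range.

## Working session

There is one attempt and no reset: what is moved stays moved. The work goes in short steps, Python scripts to look and compute and a shell command to move; the robot and the scene stay as the last step left them, time stands still between calls to the robot, and variables do not carry over. Pictures are saved under pics/ and viewed, at most 10 in all, crops included, and the job is handed in when it is done.

```bash
mkdir -p pics; ls; python3 - <<'E'
from bench import manip
import cv2
s=manip.sense();print({k:s[k] for k in('clock','tool_pos','eef_rot','ft_force','finger_gap')})
for n in('top','side'):
    im=manip.grab_frame(n);cv2.imwrite(f'pics/{n}0.png',im[:,:,::-1])
    print(n,{k:v.tolist() if hasattr(v,'tolist') else v for k,v in manip.camera_model(n).items()})
E
```

```text
pics
{'clock': 0.0, 'tool_pos': array([0.14279022, 0.50475086, 0.23075244]), 'eef_rot': array([-1.51952112e-04,  1.37456767e-01,  9.90507564e-01, -6.15714928e-04]), 'ft_force': array([-0.10117837,  0.42047052, -0.05497468]), 'finger_gap': 0.08552897333353375}
top {'mtx': [[443.76667802422355, 0.0, 321.2206585989312], [0.0, 443.76667802422355, 201.7749911796461], [0.0, 0.0, 1.0]], 'R': [[-0.012081354530900468, -0.9998920136365487, -0.008366716114848141], [-0.9951419089291359, 0.01284072334260291, -0.09760992222573121], [0.09770681637211015, 0.007146809769855456, -0.9951895805044081]], 't': [0.11158760717023727, 0.551526221295414, 1.2803336758231754]}
side {'mtx': [[440.418087365922, 0.0, 318.38005165103436], [0.0, 440.418087365922, 200.48660872754286], [0.0, 0.0, 1.0]], 'R': [[0.8625404283086072, -0.5058303147402777, -0.012637334487794204], [-0.3921382771467, -0.6524722464126226, -0.6484655266532551], [0.3197680114233171, 0.5642833156766356, -0.7611391190310483]], 't': [-0.44703331399984503, 0.338917341786805, 1.1923639781000066]}
```

View pics/top0.png

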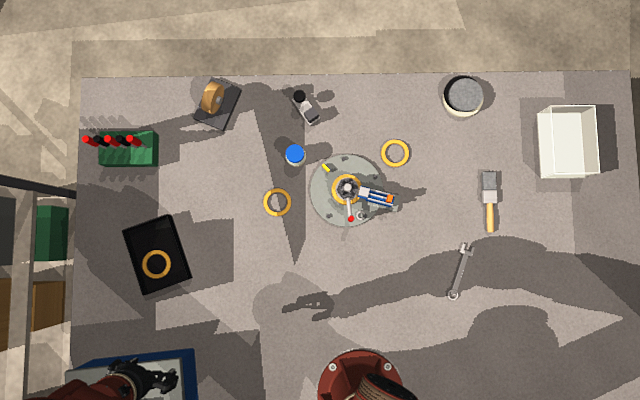

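View pics/side0.png

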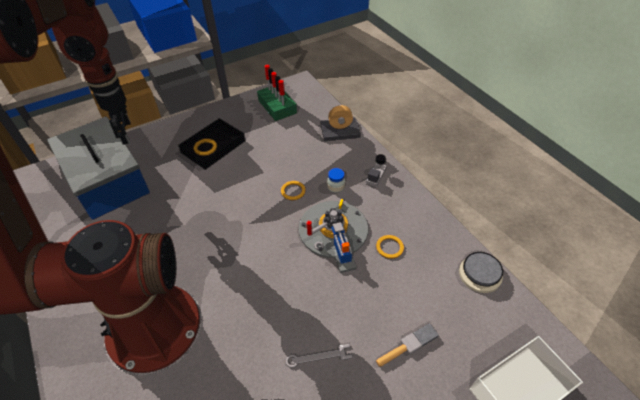

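The top view shows the stand at about (347,188), the red handle at (351,218), the yellow mark at (326,168), the orange head at (390,199) and the jar at (294,154). I'll enlarge it.

```bash
python3 - <<'E'
import cv2
im=cv2.imread('pics/top0.png')[145:235,300:420]
cv2.imwrite('pics/top0c.png',cv2.resize(im,None,fx=6.5,fy=6.5,interpolation=cv2.INTER_CUBIC))
E
```

```text
(no output)
```

View pics/top0c.png

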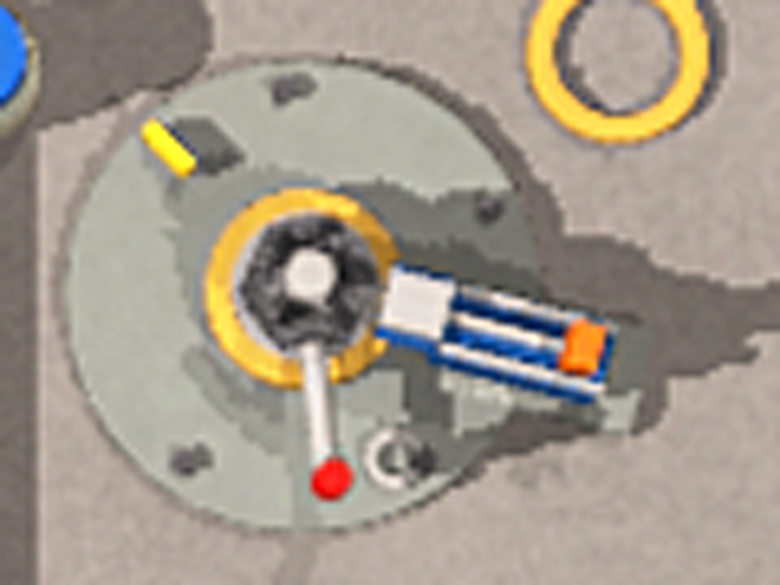

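The crop shows the stud top at (311,274), handle top (332,478), mark (169,148), pin head (583,347) and washer (395,458).

```bash
cat > h.py <<'E'
import numpy as np
from bench import manip
def ray(name,u,v,z):
    c=manip.camera_model(name);K=np.array(c['mtx']);R=np.array(c['R']);t=np.array(c['t'])
    d=R.T@np.linalg.solve(K,[u,v,1.]);o=-R.T@t
    return o+d*(z-o[2])/d[2]
E
python3 - <<'E'
from h import *
P={}
for n,u,v,z in [('stud',311,274,.083),('handle',332,478,.104),('mark',169,148,.03),('roof',417,305,.074),('head',583,347,.087),('plate',306,295,.012),('washer',395,458,.018)]:
    P[n]=ray('top',300+u/6.5,145+v/6.5,z)
c=P['stud']
for n,p in P.items():
    d=p-c;print(n,p.round(4),'r',np.hypot(*d[:2]).round(4),'ang',np.degrees(np.arctan2(d[1],d[0])).round(1))
E
```

```text
stud [0.588  0.0285 0.083 ] r 0.0 ang 0.0
handle [0.4978 0.0222 0.104 ] r 0.0904 ang -176.1
mark [0.6537 0.0893 0.03  ] r 0.0895 ang 42.8
roof [ 0.5749 -0.0181  0.074 ] r 0.0484 ang -105.7
head [ 0.5541 -0.0883  0.087 ] r 0.1216 ang -106.2
plate [0.5876 0.0271 0.012 ] r 0.0014 ang -107.3
washer [ 0.5116 -0.0117  0.018 ] r 0.0863 ang -152.3
```

```bash
cat >> h.py <<'E'
from scipy.spatial.transform import Rotation as Ro
def pose():
    s=manip.sense();q=s['eef_rot'];return np.array(s['tool_pos']),Ro.from_quat([q[1],q[2],q[3],q[0]]),s
def go(pos,yaw):
    "fractions for tool-down pose with tool y axis at yaw (deg)"
    p,R,s=pose();y=np.radians(yaw)
    Y=np.array([np.cos(y),np.sin(y),0]);Z=np.array([0,0,-1.]);T=Ro.from_matrix(np.c_[np.cross(Y,Z),Y,Z])
    print((R.inv().apply(np.array(pos)-p)/.15).round(3),((R.inv()*T).as_rotvec()/2/np.pi).round(3))
def wcam():
    p,R,s=pose();H=np.array(manip.camera_model('wrist')['hand_eye']);K=np.array(manip.camera_model('wrist')['mtx'])
    C=R.as_matrix()@H[:3,:3];o=R.apply(H[:3,3])+p;return K,C,o
def wray(uv,z,cam):
    K,C,o=cam;d=C@np.linalg.solve(K,[*uv,1.]);return o+d*(z-o[2])/d[2]
E
python3 -m jog '[50,-0.8,-0.62,0,0,0,0, 50,-0.8,-0.62,0,0,0,0, 50,-0.8,-0.62,0,0,0,0,50,-0.8,-0.62,0,0,0,0]'
python3 - <<'E'
from h import *
c=manip.camera_model('wrist');print(np.array(c['mtx']),np.array(c['hand_eye']))
p,R,s=pose();print(s['clock'],p,s['q']);go([.498,.022,.231],94)
E
```

```text
clock: 0.6
tool_pos: [0.2339, 0.3817, 0.2313]
eef_rot: [-0.0, 0.139, 0.99, -0.0]
ft_force: [-0.0, -0.6, 0.2]
finger_gap: 0.0496
grasp_force: 0.0
[[317.58102397   0.         320.66271711]
 [  0.         317.58102397 203.91291438]
 [  0.           0.           1.        ]] [[-1.26943650e-03 -9.51391005e-01 -3.07983025e-01  7.95010396e-02]
 [ 9.99999164e-01 -1.13168250e-03 -6.25888036e-04 -5.14614783e-04]
 [ 2.46925248e-04 -3.07983562e-01  9.51391646e-01 -1.41808280e-01]
 [ 0.00000000e+00  0.00000000e+00  0.00000000e+00  1.00000000e+00]]
0.6 [0.23386446 0.38173463 0.23127774] [ 8.57665043e-01  1.44177344e-01 -3.43362549e-01  1.08357869e+00
 -1.32413111e-04  1.13638403e+00]
[-2.353e+00 -1.821e+00  2.000e-03] [-0.    -0.    -0.055]
```

```bash
python3 -m jog '[50,-0.9,-0.7,0,0,0,0, 50,-0.9,-0.7,0,0,0,0, 50,-0.9,-0.7,0,0,0,0,50,-0.9,-0.7,0,0,0,0]' | head -2
python3 -m jog '[50,-0.9,-0.7,0,0,0,0, 50,-0.9,-0.7,0,0,0,0, 50,-0.9,-0.7,-0.2,0,0,0,50,-0.9,-0.7,-0.2,0,0,0]'|head -2
python3 - <<'E'
from h import *
p,R,s=pose();print(s['clock'],p,s['q']);go([.498,.022,.18],94)
E
```

```text
clock: 1.1
tool_pos: [0.3357, 0.244, 0.2312]
clock: 1.6
tool_pos: [0.4382, 0.1069, 0.2626]
1.6 [0.43819108 0.10685252 0.26262105] [ 7.67834435e-02  1.29919125e-01 -2.76340254e-01  1.16158668e+00
  7.69128285e-05  3.54944473e-01]
[-0.537 -0.435  0.552] [ 0.     0.    -0.055]
```

```bash
python3 -m jog '[50,-0.54,-0.44,0.5,0,0,-0.03, 50,-0.54,-0.44,0.5,0,0,-0.055, 50,-0.54,-0.44,0.5,0,0,-0.055,50,-0.54,-0.44,0.5,0,0,-0.055,50,-0.54,-0.44,0.5,0,0,-0.055]' | head -2
python3 - <<'E'
from h import *
import cv2,pickle
cam=wcam();im=manip.grab_frame('wrist')[:,:,::-1];cv2.imwrite('pics/w1.png',im);pickle.dump(cam,open('cam1.pkl','wb'))
K,C,o=cam
def pr(X):
    v=K@(C.T@(np.array(X)-o));return (v[:2]/v[2]).round(0)
for X in ([.588,.0285,.083],[.498,.022,.104],[.6537,.0893,.03],[.554,-.088,.087]):print(pr(X))
p,R,s=pose();print(p,s['clock'])
E
```

```text
clock: 2.22
tool_pos: [0.4955, 0.0235, 0.1871]
[320. 301.]
[319. 216.]
[369. 326.]
[186. 262.]
[0.49559724 0.02329344 0.18719699] 2.275
```

View pics/w1.png

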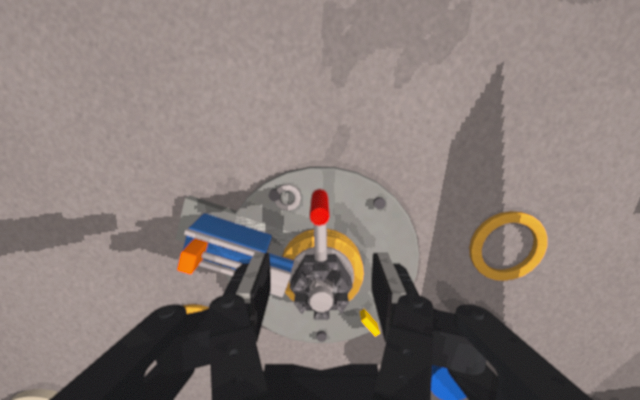

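Wrist view: the red handle is at (320,216), stud (321,301), mark (371,322), as predicted. Next I descend and grasp the handle.

```bash
python3 -m jog '[50,-0.016,-0.01,0.4,0,0,0, 50,-0.016,-0.01,0.74,0,0,0, 50,-0.016,-0.01,0.74,0,0,0, 12,-0.016,-0.01,0.74,0,0,0,12,-0.016,-0.01,0.74,0,0,0]' 30
python3 -m jog '[12,0,0,0,0,0,0,12,0,0,0,0,0,0]' 30
python3 - <<'E'
from h import *
p,R,s=pose();print(p,s['q'],s['moment'])
c=np.array([.588,.0285]);r=.0904
for f in (184,172,160,148,136,124,112,100,88,76,64,52,46,43):
    a=np.radians(f);print(f,end=' ');go([*(c+r*np.array([np.cos(a),np.sin(a)])),p[2]],f-90)
E
```

```text
clock: 2.9
tool_pos: [0.4999, 0.0209, 0.0777]
eef_rot: [0.002, -0.035, 0.999, 0.0]
ft_force: [-2.1, 1.6, 14.9]
finger_gap: 0.0148
grasp_force: 31.9
clock: 3.15
tool_pos: [0.4999, 0.0208, 0.0777]
eef_rot: [0.002, -0.035, 0.999, 0.0]
ft_force: [-0.8, 2.8, 8.9]
finger_gap: 0.0154
grasp_force: 29.1
[0.49991124 0.02082848 0.07772383] [-0.10518882  0.38743296 -0.45806731  0.72124681  0.0009306  -0.17526627] [0.4988948  0.31422644 0.00123279]
184 [ 0.013  0.01  -0.   ] [0.    0.001 0.   ]
172 [0.    0.135 0.   ] [0.    0.001 0.033]
160 [-0.039  0.255  0.   ] [0.    0.001 0.067]
148 [-0.102  0.364  0.   ] [0.    0.001 0.1  ]
136 [-0.186  0.458  0.001] [0.    0.001 0.133]
124 [-0.288  0.532  0.001] [0.    0.001 0.167]
112 [-0.403  0.583  0.002] [0.    0.001 0.2  ]
100 [-0.527  0.609  0.002] [0.001 0.001 0.233]
88 [-0.653  0.609  0.003] [0.001 0.    0.267]
76 [-0.776  0.583  0.003] [0.001 0.    0.3  ]
64 [-0.891  0.532  0.004] [0.001 0.    0.333]
52 [-0.993  0.458  0.004] [0.001 0.    0.367]
46 [-1.037  0.413  0.004] [0.001 0.    0.383]
43 [-1.058  0.389  0.004] [0.001 0.    0.392]
```

```bash
python3 -m jog '[12,-0.009,0.105,0,0,0,0.028, 12,-0.036,0.206,0,0,0,0.056, 12,-0.081,0.301,0,0,0,0.083, 12,-0.141,0.388,0,0,0,0.111,12,-0.215,0.462,0,0,0,0.139]'
python3 -c "
from h import *
p,R,s=pose();d=p[:2]-[.588,.0285];print(np.hypot(*d),np.degrees(np.arctan2(d[1],d[0])),s['moment'],s['q'][5]);go([.588+.0904*np.cos(np.radians(133)),.0285+.0904*np.sin(np.radians(133)),.0777],43)"
```

```text
clock: 3.78
tool_pos: [0.5244, 0.0925, 0.0776]
eef_rot: [-0.001, 0.394, 0.919, -0.0]
ft_force: [-9.9, -1.4, 16.7]
finger_gap: 0.0147
grasp_force: 30.1
0.09024785887621438 134.82161694870217 [-0.26815611  2.13630326 -0.0897104 ] 0.8464753551885592
[ 0.001  0.019 -0.001] [-0.    -0.     0.002]
```

```bash
python3 -m jog '[12,-0.009,0.115,0,0,0,0.028, 12,-0.036,0.216,0,0,0,0.056, 12,-0.081,0.311,0,0,0,0.083, 12,-0.141,0.398,0,0,0,0.111,12,-0.215,0.472,0,0,0,0.139]'
python3 -c "
from h import *
p,R,s=pose();d=p[:2]-[.588,.0285];print(np.hypot(*d),np.degrees(np.arctan2(d[1],d[0])),s['moment'],s['q'][5]);go([.588+.0904*np.cos(np.radians(82)),.0285+.0904*np.sin(np.radians(82)),.0777],-8)"
```

```text
clock: 4.4
tool_pos: [0.5983, 0.1205, 0.0776]
eef_rot: [-0.002, 0.745, 0.667, 0.001]
ft_force: [-8.8, 7.9, 11.0]
finger_gap: 0.0148
grasp_force: 29.7
0.09260737407400654 83.61697225734791 [ 1.52512064  1.89612712 -0.23078129] 1.7577434905329758
[-0.015  0.017 -0.   ] [-0.    -0.001  0.005]
```

```bash
python3 -m jog '[12,-0.013,0.105,0,0,0,0.028, 12,-0.046,0.206,0,0,0,0.056, 12,-0.091,0.301,0,0,0,0.083, 12,-0.115,0.346,0,0,0,0.097,12,-0.115,0.346,0,0,0,0.097]'
python3 -m jog '[40,0,0,0,0,0,0, 40,0,0,0,0,0,0,40,0,0,-0.3,0,0,0,40,0,0,-0.45,0,0,0,40,0,0,-0.45,0,0,0]'
python3 - <<'E'
from h import *
import cv2,pickle
cam=wcam();im=manip.grab_frame('wrist')[:,:,::-1];cv2.imwrite('pics/w2.png',im);pickle.dump(cam,open('cam2.pkl','wb'))
p,R,s=pose();d=p[:2]-[.588,.0285];print(p,np.hypot(*d),np.degrees(np.arctan2(d[1],d[0])),s['q'])
K,C,o=cam
for X in ([.588,.0285,.083],[.6537,.0893,.03],[.554,-.088,.087]):
    v=K@(C.T@(np.array(X)-o));print((v[:2]/v[2]).round(0))
E
```

```text
clock: 5.03
tool_pos: [0.6508, 0.0969, 0.0777]
eef_rot: [-0.001, 0.91, 0.414, 0.003]
ft_force: [3.3, 6.5, 2.2]
finger_gap: 0.0147
grasp_force: 29.8
clock: 5.65
tool_pos: [0.65, 0.095, 0.1451]
eef_rot: [0.001, 0.91, 0.415, 0.002]
ft_force: [-0.4, -0.2, 0.0]
finger_gap: 0.0397
grasp_force: 0.0
[0.64899853 0.09497796 0.14341559] 0.09022272350888466 47.46127686369337 [ 3.40285172e-02  5.92857293e-01  8.85743295e-02  1.06517109e+00
 -1.76608249e-04  2.32066970e+00]
[317. 331.]
[328. 201.]
[376. 439.]
```

View pics/w2.png

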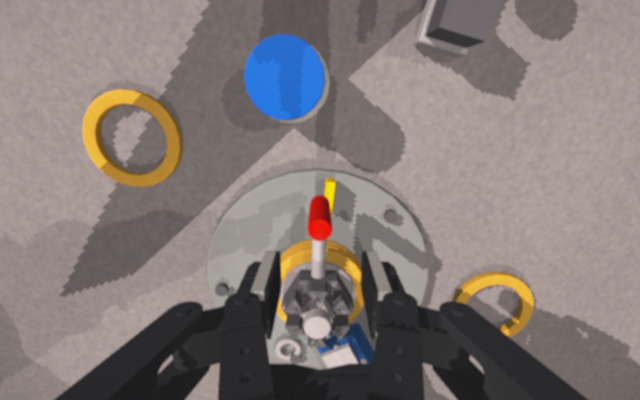

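The wrist view shows the handle top at (320,229), the stud top at (317,326) and the mark at (330,190), slightly clockwise of the lever. I want a clearer overhead view of the nut, hole and mark.

```bash
python3 -m jog '[40,-0.4,0,0,0,0,0, 40,-0.8,0,0,0,0,0,40,-0.8,0,0.08,0,0,0,40,-0.8,0,0.08,0,0,0]'|head -2
python3 - <<'E'
from h import *
import cv2,pickle
cam=wcam();im=manip.grab_frame('wrist')[:,:,::-1];cv2.imwrite('pics/w3.png',im);pickle.dump(cam,open('cam3.pkl','wb'))
cv2.imwrite('pics/w3c.png',cv2.resize(im[0:270,170:490],(800,675)[:2],interpolation=cv2.INTER_CUBIC)[:600])
E
```

```text
clock: 6.2
tool_pos: [0.5691, 0.0046, 0.1294]
```

View pics/w3c.png

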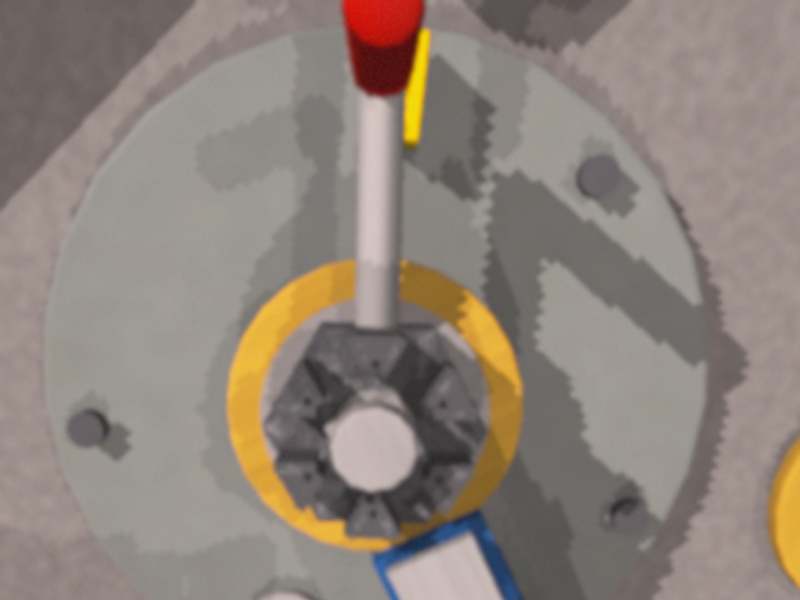

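The crop shows the stud at (374,448), rod from (376,310) to (380,100), mark inner end (411.5,142) with right edge (430,30)–(419,143), and ring centre (375,405).

```bash
python3 - <<'E'
from h import *
import pickle
cam=pickle.load(open('cam3.pkl','rb'))
w=lambda u,v,z:wray((170+u/2.5,v/2.5),z,cam)
A=lambda d:np.degrees(np.arctan2(d[1],d[0])).round(1)
stud=w(374,448,.083);ring=w(375,405,.039);plate=None
print('stud',stud,'ring',ring)
L=[w(227,405,.039),w(523,405,.039),w(375,258,.039),w(375,552,.039)];print('ringdia',np.linalg.norm(L[0]-L[1]),np.linalg.norm(L[2]-L[3]))
mi=w(411.5,142,.03);mo=w(430,30,.03);mr=w(419,143,.03)
for c in(stud,ring):
    print('inner r',np.hypot(*(mi-c)[:2]),A(mi-c))
    # right edge offset -4mm tangentially
print('edge dir',A(mo-mr),np.linalg.norm(mo-mr))
a,b=w(376,310,.055),w(380,100,.055);print('rod dir',A(b-a),A(b-ring),A(b-stud),np.hypot(*(b-ring)[:2]))
for z in(.074,):
    e=w(375,560,z),w(472,517,z);print('guide face dir',A(e[1]-e[0]),np.linalg.norm(e[1]-e[0]), 'norm',A(e[1]-e[0])-90)
    g=(e[0]+e[1])/2;print(A(g-stud),np.hypot(*(g-stud)[:2]))
E
```

```text
stud [0.58993423 0.03020709 0.083     ] ring [0.59156674 0.03195855 0.039     ]
ringdia 0.08725527310214924 0.08767079755748698
inner r 0.07502408781018752 41.0
inner r 0.07264315812672138 40.9
edge dir 43.7 0.02768320281783047
rod dir 47.7 47.9 47.9 0.07834911604640728
guide face dir -15.6 0.02813669254062629 norm -105.6
-105.4 0.029678471680624652
```

```bash
python3 -c "
from h import *
go([.666,.008,.2],74)"
python3 -m jog '[40,0,0,-0.47,0,0,-0.03, 40,0,0,-0.47,0,0,-0.06,40,0,0,-0.47,0,0,-0.09,40,0,0,-0.47,0,0,-0.12,40,0,0,-0.47,0,0,-0.15]'|head -2
python3 -c "
from h import *
go([.666,.008,.2],74)"
```

```text
[ 0.436  0.47  -0.468] [-0.    -0.    -0.319]
clock: 6.88
tool_pos: [0.5707, 0.0056, 0.2012]
[-0.129  0.622  0.008] [ 0.     0.    -0.169]
```

```bash

python3 -m jog '[40,-0.03,0.15,0,0,0,-0.03, 40,-0.06,0.3,0,0,0,-0.06,40,-0.1,0.45,0,0,0,-0.09,40,-0.13,0.6,0,0,0,-0.115,40,-0.13,0.62,0,0,0,-0.14]'|head -2
python3 -m jog '[40,0,0,0,0,0,-0.028,40,0,0,0,0,0,-0.028,40,0,0,0,0,0,-0.028]'|head -2
python3 - <<'E'
from h import *
import cv2,pickle
cam=wcam();im=manip.grab_frame('wrist')[:,:,::-1];cv2.imwrite('pics/w4.png',im);pickle.dump(cam,open('cam4.pkl','wb'))
K,C,o=cam
for X in ([.588,.0285,.083],[.6537,.0893,.03],[.554,-.088,.087]):
    v=K@(C.T@(np.array(X)-o));print((v[:2]/v[2]).round(0))
cv2.imwrite('pics/w4c.png',cv2.resize(im[60:300,160:480],(800,600),interpolation=cv2.INTER_CUBIC))
E
```

```text
clock: 7.5
tool_pos: [0.6668, 0.0072, 0.2004]
clock: 7.88
tool_pos: [0.6652, 0.0067, 0.2011]
[319. 100.]
[399. 149.]
[161. 102.]
```

View pics/w4c.png

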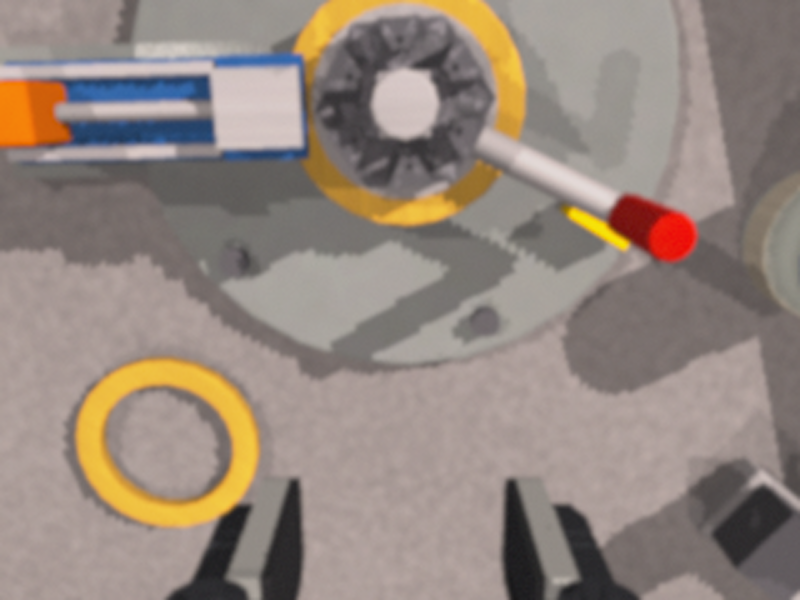

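```bash
cat > m.py <<'E'
from h import *
import cv2,pickle
def proj(name,X):
    if name.startswith('w'):
        K,C,o=pickle.load(open('cam'+name[1]+'.pkl','rb'));c=(np.array(X)-o)@C
    else:
        m=manip.camera_model(name);K=np.array(m['mtx']);c=np.array(X)@np.array(m['R']).T+np.array(m['t'])
    v=c@K.T;return v[:,:2]/v[:,2:]
def box(c,a,r0,r1,w,z0,z1):
    u=np.array([np.cos(a),np.sin(a)]);n=np.array([-u[1],u[0]])
    return np.array([[*(c+r*u+s*n),z] for r in(r0,r1) for s in(-w/2,w/2) for z in(z0,z1)])
def cent(P):
    h=cv2.convexHull((P*64).astype(np.float32));M=cv2.moments(h);return np.array([M['m10']/M['m00'],M['m01']/M['m00']])/64
def blob(im,lo,hi,roi):
    x0,y0,x1,y1=roi;hsv=cv2.cvtColor(im[y0:y1,x0:x1],cv2.COLOR_BGR2HSV);m=cv2.inRange(hsv,lo,hi)
    n,l,st,ce=cv2.connectedComponentsWithStats(m);k=1+np.argmax(st[1:,4]);return ce[k]+[x0,y0],st[k,4]
E
python3 - <<'E'
from m import *
from scipy.optimize import least_squares as ls
Y=((23,150,90),(33,255,255));O=((5,180,110),(17,255,255))
for n,f,ry,ro in (('top','top0',(315,158,335,178),(380,190,400,208)),('side','side0',(330,190,352,214),(335,235,352,258)),('w1','w1',(355,305,383,338),(170,230,215,280))):
    im=cv2.imread(f'pics/{f}.png')
    y,ay=blob(im,*Y,ry);o,ao=blob(im,*O,ro)
    # unknown: stand centre (2), mark angle free; use radii known (mark 90) and head dist 118..127
    for c in([.588,.0285],[.590,.0302]):
        c=np.array(c)
        fm=ls(lambda p:cent(proj(n,box(c,p[0],p[1]-.014,p[1]+.014,.008,.012,.03)))-y,[.75,.09],x_scale=[.1,.01],diff_step=1e-3).x
        fo=ls(lambda p:cent(proj(n,box(c,p[0],p[1]-.007,p[1]+.007,.020,.055,.087)))-o,[-1.85,.122],x_scale=[.1,.01],diff_step=1e-3).x
        print(n,c,'mark',np.degrees(fm[0]).round(2),fm[1].round(4),ay,'head',np.degrees(fo[0]).round(2),fo[1].round(4),ao,'value',(180-np.degrees(fm[0])+np.degrees(fo[0])+90).round(2))
E
```

```text
top [0.588  0.0285] mark 42.45 0.0926 33 head -105.01 0.1216 39 value 122.55
top [0.59   0.0302] mark 42.51 0.09 33 head -105.7 0.1238 39 value 121.8
side [0.588  0.0285] mark 43.23 0.0969 16 head -105.12 0.1214 63 value 121.66
side [0.59   0.0302] mark 43.3 0.0943 16 head -105.81 0.1236 63 value 120.89
w1 [0.588  0.0285] mark 42.54 0.0921 238 head -105.18 0.1216 599 value 122.28
w1 [0.59   0.0302] mark 42.6 0.0894 238 head -105.87 0.1237 599 value 121.53
```

The crop shows the slide at left with the head at (35,112), the stud at (405,105) and the handle at (672,236). The mark is half under the rod, with its clockwise edge running (563,212)–(627,250). Every view puts the mark at a nut value of about 2.13. A slot is therefore already within its passing window just past the mark (up to 2.19), so I'm aiming for about 2.15.

```bash

python3 -m jog '[50,0,0,0.1,0,0,-0.03,50,0,0,0.1,0,0,-0.06,50,0,0,0.1,0,0,-0.09,50,0,0,0.1,0,0,-0.12,50,0,0,0.1,0,0,-0.15]'|head -2
python3 -c "
from h import *
go([.6508,.0969,.145],138)"
```

```text
clock: 8.55
tool_pos: [0.665, 0.0062, 0.1864]
[-0.29   0.54   0.276] [-0.    0.   -0.03]
```

```bash

python3 -m jog '[50,-0.29,0.54,0,0,0,-0.03,50,-0.29,0.54,0.1,0,0,-0.03,50,-0.29,0.54,0.27,0,0,-0.03,50,-0.29,0.54,0.27,0,0,-0.03]'|head -2
python3 -m jog '[50,0,0,0.25,0,0,0,50,0,0,0.45,0,0,0,50,0,0,0.45,0,0,0,12,0,0,0.45,0,0,0,12,0,0,0.45,0,0,0]' 30
python3 -m jog '[12,0,0,0,0,0,0,12,0,0,0,0,0,0]'
python3 -c "
from h import *
p,R,s=pose();print(p)
c=np.array([.59,.0302]);d=p[:2]-c;print(np.hypot(*d),np.degrees(np.arctan2(d[1],d[0])))
for f in(47.7,44.5,41.3):go([*(c+.0904*np.array([np.cos(np.radians(f)),np.sin(np.radians(f))])),p[2]],f+90)"
```

```text
clock: 9.05
tool_pos: [0.6497, 0.0974, 0.1442]
clock: 9.68
tool_pos: [0.6522, 0.097, 0.0803]
eef_rot: [0.001, -0.404, 0.915, -0.0]
ft_force: [-1.1, 1.9, 12.0]
finger_gap: 0.0147
grasp_force: 32.1
clock: 9.93
tool_pos: [0.6522, 0.097, 0.0803]
eef_rot: [0.001, -0.404, 0.915, -0.0]
ft_force: [-1.3, -0.3, 5.5]
finger_gap: 0.0149
grasp_force: 29.1
[0.65221291 0.09704121 0.08034159]
0.09131370640043296 47.05393270173587
[ 0.006  0.007 -0.   ] [-0.  0.  0.]
[ 0.007 -0.027  0.   ] [-0.     0.     0.009]
[ 0.01 -0.06  0.  ] [-0.     0.     0.018]
```

```bash

python3 -m jog '[12,0.001,-0.035,0,0,0,0.009,12,0.004,-0.066,0,0,0,0.018,12,0.004,-0.066,0,0,0,0.018,12,0.004,-0.066,0,0,0,0.018]'
python3 -c "
from h import *
p,R,s=pose();c=np.array([.59,.0302]);d=p[:2]-c;print(p,np.hypot(*d),np.degrees(np.arctan2(d[1],d[0])))"
python3 -m jog '[35,0,0,0,0,0,0,35,0,0,0,0,0,0,35,0,0,-0.3,0,0,0,35,0,0,-0.6,0,0,0,35,0,0,-0.6,0,0,0]'
python3 -c "
from h import *
p,R,s=pose();X=np.array([.589,.0295,.1]);
go([.666,.008,.19],74)"
```

```text
clock: 10.42
tool_pos: [0.6589, 0.09, 0.0803]
eef_rot: [0.001, -0.352, 0.936, -0.0]
ft_force: [-1.4, 0.4, 6.9]
finger_gap: 0.0144
grasp_force: 29.4
[0.6589443  0.09004699 0.08033221] 0.09129610480903859 40.959565793061174
clock: 11.05
tool_pos: [0.6604, 0.0899, 0.1725]
eef_rot: [0.003, -0.352, 0.936, -0.001]
ft_force: [0.9, -0.6, -0.2]
finger_gap: 0.0354
grasp_force: 0.0
[ 0.331 -0.436 -0.117] [-0.     0.001  0.159]
```

```bash

python3 -m jog '[30,0.1,-0.14,-0.1,0,0,0.03,30,0.2,-0.29,-0.1,0,0,0.06,30,0.33,-0.44,-0.1,0,0,0.09,30,0.33,-0.44,-0.1,0,0,0.12,30,0.33,-0.44,-0.1,0,0,0.15]'|head -2
python3 -m jog '[0,0,0,0,0,0,0.009,0,0,0,0,0,0,0.009]'|head -2
python3 - <<'E'
from h import *
import cv2,pickle
cam=wcam();im=manip.grab_frame('wrist')[:,:,::-1];cv2.imwrite('pics/w5.png',im);pickle.dump(cam,open('cam5.pkl','wb'))
cv2.imwrite('pics/w5c.png',cv2.resize(im[40:280,160:480],(800,600),interpolation=cv2.INTER_CUBIC))
E
```

```text
clock: 11.68
tool_pos: [0.6638, 0.007, 0.1823]
clock: 11.92
tool_pos: [0.6639, 0.0075, 0.1824]
```

View pics/w5c.png

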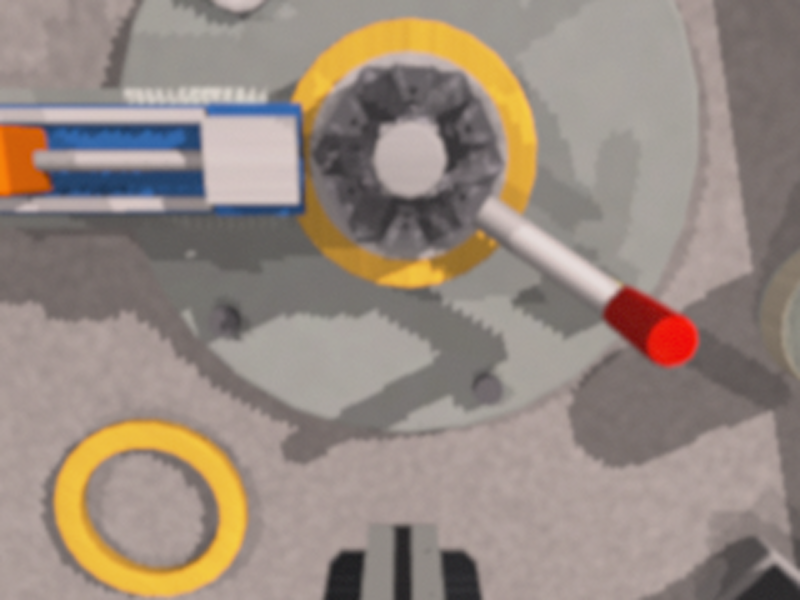

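The mark is now hidden under the lever, with the handle top at (671,340) and stud at (410,159). A slot faces the pin at about (330,155).

```bash
python3 - <<'E'
from m import *
cam=pickle.load(open('cam5.pkl','rb'))
w=lambda u,v,z:wray((160+u/2.5,40+v/2.5),z,cam)
A=lambda d:np.degrees(np.arctan2(d[1],d[0])).round(1)
s=w(410,159,.083);h=w(671,340,.104);a,b=w(495,213,.055),w(613,285,.055)
print('stud',s,'handle',A(h-s),np.hypot(*(h-s)[:2]),'rod',A(b-a))
r=[A(w(0,201-0,.06)*0+w(200,115,.06)-w(20,115,.06)),A(w(200,205,.06)-w(20,204,.06)),A(w(300,205,.074)-w(205,205,.074))];print('rails',r)
hd=[w(30,160,.087)];print('shank',w(40,158,.065),w(195,158,.065),A(w(195,158,.065)-w(40,158,.065)),A(s-w(195,158,.065)))
c=np.array([.59,.0302]);u=np.array([np.cos(np.radians(74.2)),np.sin(np.radians(74.2))])
t=c-u*.170;print('behind',t);go([*t,.18],74.2)
E
```

```text
stud [0.58938728 0.03037949 0.083     ] handle 40.8 0.08860866022468777 rod 44.1
rails [np.float64(74.2), np.float64(73.9), np.float64(74.2)]
shank [ 0.55792127 -0.08029474  0.065     ] [ 0.57104779 -0.03383502  0.065     ] 74.2 74.1
behind [ 0.54371236 -0.13337706]
[ 0.518 -1.121  0.018] [-0. -0.  0.]
```

```bash

python3 -m jog '[0,0.15,-0.3,0,0,0,0,0,0.3,-0.6,0,0,0,0,0,0.52,-0.9,0,0,0,0,0,0.52,-1,0,0,0,0,0,0.52,-1,0,0,0,0]'|head -2
python3 -c "
from h import *
c=np.array([.5895,.0303]);u=np.array([np.cos(np.radians(74.2)),np.sin(np.radians(74.2))])
for r in(.17,.16,.0905):go([*(c-u*r),.064],74.2)"
```

```text
clock: 12.6
tool_pos: [0.5488, -0.1165, 0.1835]
[ 0.006 -0.118  0.797] [0. 0. 0.]
[ 0.006 -0.051  0.797] [0. 0. 0.]
[0.006 0.412 0.797] [0. 0. 0.]
```

```bash

python3 -m jog '[0,0.006,-0.12,0,0,0,0,0,0.006,-0.12,0.3,0,0,0,0,0.006,-0.12,0.6,0,0,0,0,0.006,-0.12,0.79,0,0,0,0,0.006,-0.12,0.79,0,0,0]'
python3 -c "
from h import *
c=np.array([.5895,.0303]);u=np.array([np.cos(np.radians(74.2)),np.sin(np.radians(74.2))])
for r in(.15,.0905):go([*(c-u*r),.064],74.2)"
```

```text
clock: 13.22
tool_pos: [0.5416, -0.132, 0.0628]
eef_rot: [-0.002, 0.136, 0.991, 0.0]
ft_force: [-0.7, 0.1, 0.1]
finger_gap: -0.0004
grasp_force: 0.0
[-0.013  0.128 -0.008] [ 0.    -0.001  0.   ]
[-0.014  0.525 -0.008] [ 0.    -0.001  0.   ]
```

```bash

python3 -m jog '[0,-0.014,0.06,-0.01,0,0,0,0,-0.014,0.12,-0.01,0,0,0,0,-0.014,0.17,-0.01,0,0,0,0,-0.014,0.22,-0.01,0,0,0,0,-0.014,0.26,-0.01,0,0,0]'
python3 -m jog '[0,0,0.04,0,0,0,0,0,0,0.08,0,0,0,0,0,0,0.12,0,0,0,0,0,0,0.16,0,0,0,0,0,0,0.19,0,0,0,0]'
python3 -c "
from h import *
p,R,s=pose();d=p[:2]-[.5895,.0303];print(np.hypot(*d))"
```

```text
clock: 13.85
tool_pos: [0.5556, -0.0953, 0.0666]
eef_rot: [0.0, 0.137, 0.991, -0.0]
ft_force: [-0.3, -0.8, 0.6]
finger_gap: 0.0
grasp_force: 0.5
clock: 14.48
tool_pos: [0.5632, -0.068, 0.0663]
eef_rot: [-0.0, 0.137, 0.991, 0.0]
ft_force: [-0.4, -1.3, -0.0]
finger_gap: -0.0002
grasp_force: 0.5
0.10173447840530996
```

```bash

python3 -m jog '[0,0,0.03,0,0,0,0,0,0,0.05,0,0,0,0,0,0,0.065,0,0,0,0,0,0,0.075,0,0,0,0]'
python3 -c "
from h import *
p,R,s=pose();d=p[:2]-[.5895,.0303];print(np.hypot(*d))"
```

```text
clock: 14.98
tool_pos: [0.5661, -0.0574, 0.0663]
eef_rot: [-0.0, 0.137, 0.991, -0.0]
ft_force: [0.9, -0.7, 0.5]
finger_gap: -0.0005
grasp_force: 0.4
0.09080015269123254
```

```bash

python3 -m jog '[0,0,0.012,0,0,0,0,0,0,0.022,0,0,0,0,0,0,0.032,0,0,0,0,0,0,0.04,0,0,0,0,0,0,0.04,0,0,0,0]'
python3 -c "
from h import *
p,R,s=pose();d=p[:2]-[.5895,.0303];print(np.hypot(*d))"
```

```text
clock: 15.6
tool_pos: [0.5666, -0.0557, 0.0665]
eef_rot: [-0.001, 0.138, 0.99, -0.004]
ft_force: [-7.1, -20.0, 4.8]
finger_gap: -0.0
grasp_force: 10.5
0.089027306531002
```

```bash

python3 -m jog '[0,0,-0.1,0,0,0,0,0,0,-0.3,0,0,0,0,0,0,-0.4,-0.3,0,0,0,0,0,-0.4,-0.7,0,0,0,0,0,-0.4,-0.8,0,0,0]'
python3 -c "
from h import *
go([.666,.008,.182],74)"
```

```text
clock: 16.23
tool_pos: [0.5534, -0.1103, 0.1901]
eef_rot: [0.003, 0.137, 0.991, -0.0]
ft_force: [0.6, -0.4, -0.5]
finger_gap: 0.0001
grasp_force: 0.0
[-0.508  0.963  0.057] [0.    0.001 0.001]
```

```bash

python3 -m jog '[0,-0.5,0.3,0,0,0,0,0,-0.5,0.7,0,0,0,0,0,-0.5,0.85,0,0,0,0,0,-0.5,0.85,0,0,0,0]'|head -2
python3 - <<'E'
from h import *
import cv2,pickle
cam=wcam();im=manip.grab_frame('wrist')[:,:,::-1];pickle.dump(cam,open('cam6.pkl','wb'))
cv2.imwrite('pics/w6.png',im);cv2.imwrite('pics/w6c.png',cv2.resize(im[40:280,160:480],(800,600),interpolation=cv2.INTER_CUBIC))
E
```

```text
clock: 16.73
tool_pos: [0.6585, -0.0044, 0.1849]
```

View pics/w6c.png

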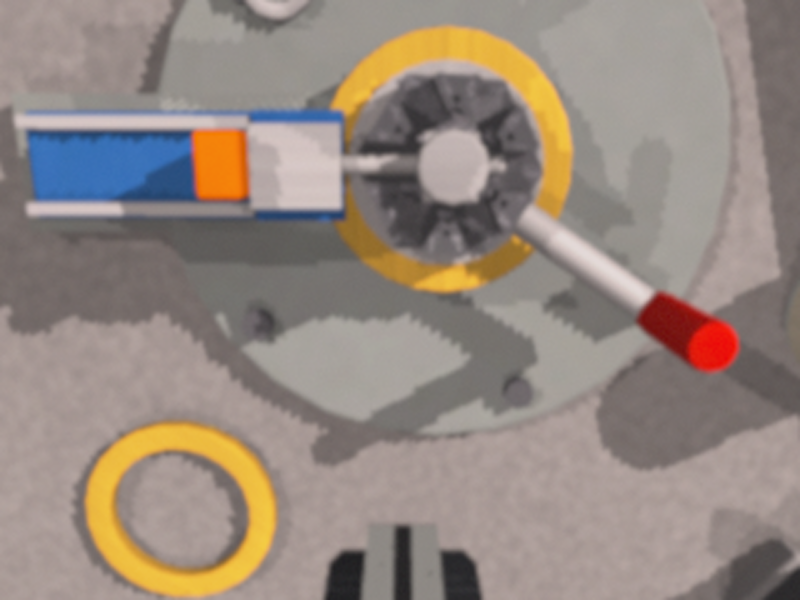

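The orange head (220,164) sits flush on the guide. The shank runs through the slot and shows past the stud at (500,163), and the lever still covers the mark.

```bash
python3 -c "
from bench import manip
print(manip.job_done())"
```

```text
the job is handed in; nothing more can be done
None
```

I turned the nut clockwise to about 2.15 rad, just past the mark at about 2.13, pushed the pin fully home through the slot and stud, and handed in at about 17 s. The mark lay just past the slot centre at 2.094, so I used that slot within its 0.1 tolerance; a strict reading could instead want the next slot, at 3.142.

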